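# Slide a display cake onto the narrow plinth

### The job

Roll the small rolling pin out of the way, without lifting it, so it lies still along the dark parking strip. Then slide the loading stand, cake and all, squarely up against the narrow steel plinth, and push the cake's black board by its upright tab across onto the free bay of the plinth until it sits centred over it, without lifting the board and without touching the red cake. Finally draw the empty stand straight back at least 8 cm clear of the plinth, so the cake is left on the plinth alone; leave the round cake, the pot and the jar where they are.

Things in the scene. Friction and masses are not known exactly. Their poses are not given: they have to be found in the camera images.
- plinth: Fixed narrow steel plinth standing on the counter: a bar 300 mm long (own x, from -140 to +160), its flat top 50 mm wide (own y, +-25) at height 50 mm; below the 12 mm thick top it narrows to 26 mm. Origin on the counter (z=0) under the middle of the free bay. The stand and the pin lie on its +y side; the round cake stands on its +x end.
- bay (a point): Centre of the free bay on the plinth's top face (50 mm up), axes as the plinth's. The board's own origin belongs here; when the board is centred it overhangs the plinth by 20 mm on each side.
- stand: Loose loading stand, a white block with an aluminium top, 120 x 120 x 50 mm, about 0.6 kg (varies), top level with the plinth's. Origin under the centre of the block; own -y side faces the plinth, the handle is on the +y side. Slides on the counter with friction (a few N).
- stand_front (a point): Middle of the stand's front top edge (own y = -60 mm, z = 50 mm), the edge that goes against the plinth.
- stand_handle (a point): Centre of the stand's black grip block: 32 mm wide along the stand's x, 22 mm along y, from 14 to 50 mm above the counter, 110 mm from the stand's centre on its +y side, joined to it by a 14 mm wide neck. Pinch it from above across its 32 mm.
- board: Black square cake board 90 x 90 mm, 5 mm thick, with the cake fixed on it (about 0.25 kg together, varies; balanced over the board's centre within 3 mm). Origin in the centre of its underside. At its +y edge, away from the plinth, an upright flat tab 60 mm wide (along own x), 4 mm thick (outer face at own y = +45 mm), top 29 mm above the board's underside. It starts lying loose on the stand.
- cake: Heart-shaped glossy red display cake (hard dummy) fixed on the board, about 62 x 62 mm, 39 mm high, base 5 mm above the board's underside, its origin 3 mm to -y of the board's centre. Not to be touched by the robot.
- pin: Small wooden rolling pin: barrel 36 mm diameter and 110 mm long, with 20 mm long thinner (18 mm) end handles, 150 mm over all, 0.11 kg. Origin in its middle, on its axis (18 mm above the counter); own y is its rolling axis, own x and z turn as it rolls. It starts on the counter between the stand and the plinth and rolls freely towards the strip.
- strip: Flat dark rubber parking strip on the counter, 40 mm wide (own x) and 150 mm long (own y), about 1 mm thick, seen only (it does not hold the pin). Origin in its centre. It lies clear of the stand's path, on the +x side, roughly parallel to the pin.
- roundcake: Bystander: round dark cake with a brown ball on top, on a 76 mm black disc, 55 mm high, loose on the +x end of the plinth. Origin at the centre of its underside.
- pot: Bystander: open steel pot, 80 mm diameter, 90 mm high, on the counter. Origin at the centre of its underside.
- jar: Bystander: amber glass jar, 64 mm diameter, 90 mm high, on the counter. Origin at the centre of its underside.
Mind the look-alikes: they are no part of the job. Leave any green look-alike of the board alone. Of the things shaped like the stand, the white one is meant.

How it is judged:
On the way, in this order (a step that is already met when the one before it is completed fails the run):
1. the rolling pin lies still along the parking strip (x of pin in the frame of strip between -0.016 and 0.016 m and y of pin in the frame of strip between -0.05 and 0.05 m and angle between the y axis of pin and the y axis of strip, either way round below 0.26 rad and height (world z) of pin below 0.024 m and linear speed of pin below 0.02 m/s), for 0.2 s.
2. the stand is squarely up against the plinth (gap under 10 mm), the board still on it (x of stand_front in the frame of plinth between -0.06 and 0.06 m and y of stand_front in the frame of plinth below 0.035 m and angle between the y axis of stand and the y axis of plinth, either way round below 0.12 rad and y of board in the frame of stand between -0.03 and 0.04 m and angle between board's own z axis and vertical below 0.1 rad), for 0.2 s.
3. the board is centred over the narrow plinth in the free bay (y of board in the frame of bay between -0.014 and 0.014 m and x of board in the frame of bay between -0.04 and 0.04 m and angle between the y axis of board and the y axis of plinth, either way round below 0.22 rad and angle between board's own z axis and vertical below 0.08 rad and linear speed of board below 0.02 m/s and z of board in the frame of bay between -0.004 and 0.004 m), for 0.2 s.
4. the stand is drawn back clear of the plinth (y of stand_front in the frame of plinth above 0.085 m and angle between stand's own z axis and vertical below 0.1 rad and linear speed of stand below 0.02 m/s), for 0.2 s.
At the end, for the whole second after the job is handed in: Board level and still on the plinth: within 14 mm of its middle line, 40 mm of the bay along it, 0.22 rad square. Stand upright, its front over 60 mm from the plinth's edge. Pin still on the strip: axis within 16 mm of its middle line, 50 mm lengthwise, 0.26 rad (all of step 1 and all of step 3 and all of step 4); the robot touches nothing.
It fails at once if the rolling pin is lifted off the counter (height (world z) of pin above 0.03 m).
It fails at once if the cake board is lifted (height (world z) of board above 0.064 m).
It fails at once if the cake board falls or tips (height (world z) of board below 0.038 m or angle between board's own z axis and vertical above 0.35 rad).
It fails at once if the robot touches the red cake (contact force between any of the fingers, the arm and cake above 1 N).
It fails at once if the round cake, the pot or the jar is disturbed (distance of roundcake from where it was at the start of the episode above 0.012 m or distance of any of pot, jar from where it was at the start of the episode above 0.02 m).
It also fails if it takes over 72 s, if anything falls off the work surface, if the arm or the gripper's body presses on something with over 40 N, if the wrist force passes 120 N, or if a joint passes its speed limit or range.

### The arm

A 7-joint arm with a two-finger parallel gripper is mounted at the origin on the work surface. World frame = base frame: x ahead of the robot, y to its left, z up, the work surface at z = 0. Lengths are in m, angles in rad, forces in N, time in s.
With the tool pointing down it reaches from about 0.4 to 0.85 m from the base axis. Payload 10.4 kg.
Tool frame: the origin (TCP) lies midway between the tips of the shut fingers; the grasp point (between the pads) lies 19 mm behind it (manip.tcp_to_grasp is the distance from the TCP to the grasp point, in m); z points along the fingers, y is the line along which they close (so a half turn about z gives the same grasp; the last joint's range is limited). The gripper opens to 85 mm and grips with 20 to 120 N. Pads are 22 mm wide; open, the fingers measure 114 mm over their backs; the gripper's body (76 mm by 85 mm) begins 54 mm behind the grasp point. The pads swing forward as they close: fully open they stand 13 mm farther back than shut.
Start: joints at [1.204, 0.332, -0.065, 1.46, 0.022, 1.35, -0.088], TCP at [0.211, -0.588, 0.195] pointing down, gripper open.
Joint ranges: [-2.6, 2.6], [-0.5, 2.12], [-1.47, 1.34], [0.16, 2.42], [-1.27, 4.41], [0.06, 2.06], [-2.6, 2.6]. Speed limits (rad/s): [2.22, 2.22, 2.79, 2.79, 3.14, 3.14, 3.14].

### API

Orientations are given as a unit quaternion [x, y, z, w].
In Python, from workcell import manip gives the robot as it stands.
- The arm moves only by the shell command python3 -m jog 'ROWS' [FORCE]. ROWS is a JSON object of lists of equal length, an entry for each row: "offset": the shift along the world's x, y, z in m, a list of three; "yaw": the turn about the world's z in degrees; "jaw": the closure, from 0 (fully open) to 1 (shut). A call has 1 to 20 rows; each row shifts and turns the commanded pose from where the row before left it; what a row does not reach is not made up. A row lasts 1/12 s, in which the tool goes at most 41.7 mm and 7.16 degrees, less where a joint would pass 70% of its speed; a pose out of reach is approached as far as the arm can. A call is refused whole if a number of a shift passes 0.0417 or a number of a turn 7.16, either way. A call with a gripper value outside its range is refused whole. The fingers move at their own pace and stop on an object; FORCE is the grip in N (left out, the last holds). Time passes only in rows, so rows that do not move let the fingers close. It gives the time, the measured TCP pose, the force, the opening and the grip force at its end, in the units of the state.
- manip.get_obs(): the state, without advancing time (a new reading comes with each control period).
- manip.camera(name): name is "side" or "top"; returns a dict with "frame" (384x512x3 uint8, red, green, blue), "camera_matrix" (3x3 intrinsics, pixels), "eye" and "attitude" of the camera in the world. Camera axes: x right, y up, looking along -z (the intrinsics and any distortion apply to the point x, -y, -z); pixel columns grow to the right and rows downward; lengths in m; the calibration is good to about 2 mm. A picture is of the moment at which its call begins. There is no depth.
- manip.hand_in(): hands the job in; it is judged then, once.
Trained networks look in a picture, given as the dict that the camera call returned (one of the last four; its "shot" number tells which), for a name from the list of things; names that differ only in an ending like _2 or _b are one class to them, and where a whole thing is asked for, a point or a joint stands for the part that bears it (a point fixed in the world has none). Each returns a list of dicts, best first, with "score" (0 to 1); they miss things now and then, are a little off and sometimes report something else, mostly with a low value. They report only what shows in the picture. A call takes as long as a camera call. They do not tell look-alikes from the thing itself.
- manip.masks_of(picture, name): "region" (384x512 bool, what is visible of it).
- manip.tip_of(picture, name): "at" ([x, y, z] in m, in world coordinates, good to about 4 mm: a listed point, or the origin of a listed thing).
The state is a dict: "clock": time; "joint_pos": joint angles; "joint_velocities": joint speeds; "tau": joint torques, N m; "position": TCP position; "ee_rot": TCP orientation; "ft_force": force on the tool from outside, world axes, zero at the start; "torque": the same for the moment, N m; "grip_width": opening from 0.0 (shut) to 1.0 (fully open); "grasp_force": force on a finger pad.
Only numpy, scipy, OpenCV 4.12 (cv2) and the standard library are available. Lean on these libraries where they do the work, as an engineer would, in place of code of your own. Each camera call takes 0.05 s, during which the arm holds its last target. There are 200 camera calls.

## Working session

There is one attempt and no reset: what is moved stays moved. The work goes in short steps, Python scripts to look and compute and a shell command to move; the robot and the scene stay as the last step left them, time stands still between calls to the robot, and variables do not carry over. Pictures are saved under pics/ and viewed, at most 10 in all, crops included, and the job is handed in when it is done.

```bash
mkdir -p pics
cat > h.py <<'E'
import numpy as np, cv2
from workcell import manip
from scipy.spatial.transform import Rotation as R
def cam(n): return manip.camera(n)
def save(p,f): cv2.imwrite('pics/'+f,cv2.cvtColor(p['frame'],cv2.COLOR_RGB2BGR))
def att(p):
    a=np.array(p['attitude']); return a if a.shape==(3,3) else R.from_quat(a).as_matrix()
def ray(p,uv,z):
    K=np.array(p['camera_matrix']); d=np.linalg.inv(K)@np.array([uv[0],uv[1],1.]); d=att(p)@(d*[1,-1,-1]); e=np.array(p['eye'])
    return e+d*(z-e[2])/d[2]
def proj(p,X):
    c=att(p).T@(np.array(X)-p['eye'])*[1,-1,-1]; q=np.array(p['camera_matrix'])@c; return q[:2]/q[2]
E
python3 - <<'E'
from h import *
o=manip.get_obs(); print({k:np.round(v,3) for k,v in o.items()})
for c in ('top','side'):
    p=cam(c); save(p,c+'0.png'); print(c,[k for k in p], np.round(p['eye'],3), np.shape(p['attitude']),p.get('distortion'))
    for n in ['plinth','bay','stand','stand_front','stand_handle','board','cake','pin','strip','roundcake','pot','jar']:
        print(n,[(np.round(d['at'],3),round(d['score'],2),np.round(proj(p,d['at']))) for d in manip.tip_of(p,n)][:3])
E
```

```text
{'clock': np.float64(0.0), 'joint_pos': array([ 1.204,  0.333, -0.065,  1.461,  0.022,  1.35 , -0.089]), 'joint_velocities': array([ 0.001, -0.001,  0.   , -0.   , -0.   ,  0.   , -0.002]), 'tau': array([-1.0000e-03, -6.2544e+01,  4.8000e-02, -3.9161e+01,  1.6000e-02,
        1.0000e-02, -0.0000e+00]), 'position': array([ 0.211, -0.588,  0.195]), 'ee_rot': array([ 0.985,  0.171, -0.   , -0.001]), 'ft_force': array([-0.422, -0.531,  0.405]), 'torque': array([-0.013, -0.058,  0.029]), 'grasp_force': np.float64(0.0), 'grip_width': np.float64(0.998)}
top ['frame', 'camera_matrix', 'eye', 'attitude', 'shot'] [0.498 0.089 1.343] (4,) None
plinth [(array([ 0.501, -0.287,  0.001]), 0.81, array([374., 225.]))]
bay [(array([ 0.499, -0.285,  0.046]), 0.93, array([377., 225.]))]
stand [(array([ 0.391,  0.232, -0.   ]), 0.95, array([196., 267.])), (array([ 0.546,  0.017, -0.003]), 0.64, array([269., 211.])), (array([0.786, 0.164, 0.001]), 0.48, array([217., 131.]))]
stand_front [(array([ 0.539, -0.041,  0.052]), 0.76, array([291., 213.])), (array([ 0.637,  0.41 , -0.002]), 0.69, array([134., 183.
[... 1606 characters left out ...]
547, 0.016, 0.048]), 0.76, array([264., 190.])), (array([ 0.376,  0.024, -0.001]), 0.72, array([333., 209.]))]
cake [(array([0.547, 0.008, 0.056]), 0.81, array([264., 185.])), (array([0.376, 0.023, 0.002]), 0.79, array([333., 207.])), (array([ 0.635,  0.405, -0.003]), 0.56, array([207., 342.]))]
pin [(array([ 0.489, -0.149,  0.021]), 0.77, array([284., 169.]))]
strip [(array([ 0.639, -0.165, -0.001]), 0.54, array([234., 173.])), (array([ 0.545,  0.019, -0.005]), 0.2, array([265., 209.]))]
roundcake [(array([ 0.608, -0.3  ,  0.054]), 0.57, array([246., 139.]))]
pot [(array([ 0.781,  0.164, -0.   ]), 0.87, array([157., 243.]))]
jar [(array([ 0.635,  0.402, -0.002]), 0.73, array([208., 340.]))]
```

View pics/top0.png

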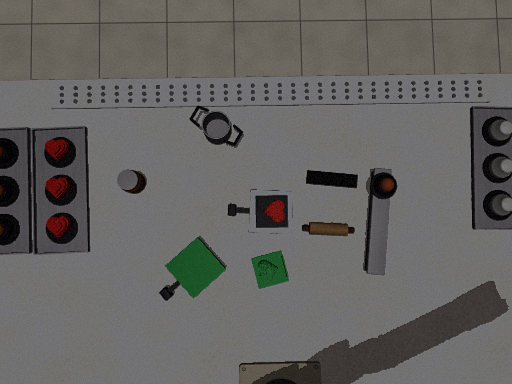

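View pics/side0.png

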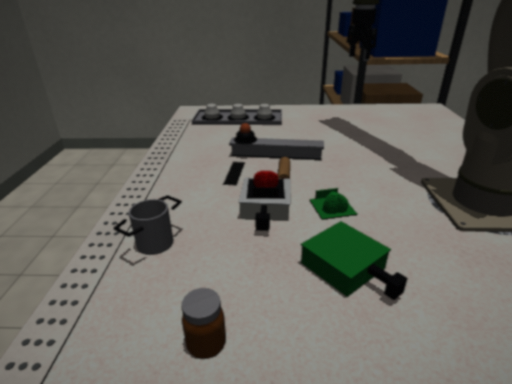

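The top view shows the white stand with the red cake at (270,212) and its handle at (233,210). The pin is at (328,229), the strip at (332,179), and the plinth at (377,222) with the round cake at (383,186). Candidates for stand: white (270,212), or green look-alike (196,267). Candidates for board/cake: black and red (272,211), or green (270,270). I choose the white and the black/red ones.

Run:
```python
from h import *
p=cam('top'); f=p['frame']
c=cv2.resize(f[155:285,215:415],(800,520),interpolation=cv2.INTER_CUBIC)
c=cv2.convertScaleAbs(c,alpha=1.4,beta=20)
cv2.imwrite('pics/crop1.png',cv2.cvtColor(c,cv2.COLOR_RGB2BGR))
for n,z in [('plinth',.05),('stand',.05),('board',.053),('pin',.018),('strip',0.001),('cake',.07),('stand_handle',.05)]:
    for m in manip.masks_of(p,n)[:3]:
        g=m['region'].astype(np.uint8)
        pts=cv2.findNonZero(g)
        box=cv2.boxPoints(cv2.minAreaRect(pts))
        W=np.array([ray(p,b,z)[:2] for b in box])
        e=[W[1]-W[0],W[2]-W[1]]
        l=[np.linalg.norm(x) for x in e]; k=int(np.argmax(l))
        a=np.degrees(np.arctan2(e[k][1],e[k][0]))%180
        print(n,round(m['score'],2),'px',np.round(pts.reshape(-1,2).mean(0)),'c',np.round(W.mean(0),3),'len',np.round(l,3),'ang long',round(a,1))
```

```text
plinth 0.59 px [377. 232.] c [ 0.512 -0.285] len [0.299 0.058] ang long 173.8
plinth 0.24 px [132. 182.] c [0.637 0.405] len [0.06  0.078] ang long 62.2
stand 0.96 px [263. 211.] c [0.548 0.046] len [0.117 0.18 ] ang long 86.5
stand 0.91 px [193. 269.] c [0.374 0.252] len [0.185 0.122] ang long 131.4
board 0.73 px [270. 269.] c [0.384 0.022] len [0.09  0.089] ang long 103.8
board 0.72 px [271. 212.] c [0.544 0.015] len [0.09  0.093] ang long 178.4
board 0.6 px [276. 211.] c [ 0.545 -0.003] len [0.054 0.054] ang long 133.7
pin 0.92 px [328. 229.] c [ 0.491 -0.149] len [0.037 0.148] ang long 86.6
pin 0.43 px [383. 186.] c [ 0.612 -0.315] len [0.076 0.07 ] ang long 88.9
strip 0.83 px [331. 179.] c [ 0.637 -0.168] len [0.042 0.15 ] ang long 84.1
cake 0.63 px [276. 211.] c [ 0.544 -0.001] len [0.051 0.051] ang long 133.7
cake 0.51 px [267. 271.] c [0.381 0.036] len [0.049 0.049] ang long 144.8
stand_handle 0.71 px [264. 210.] c [0.547 0.046] len [0.124 0.186] ang long 86.0
stand_handle 0.67 px [193. 269.] c [0.375 0.251] len [0.187 0.124] ang long 130.1
```

View pics/crop1.png

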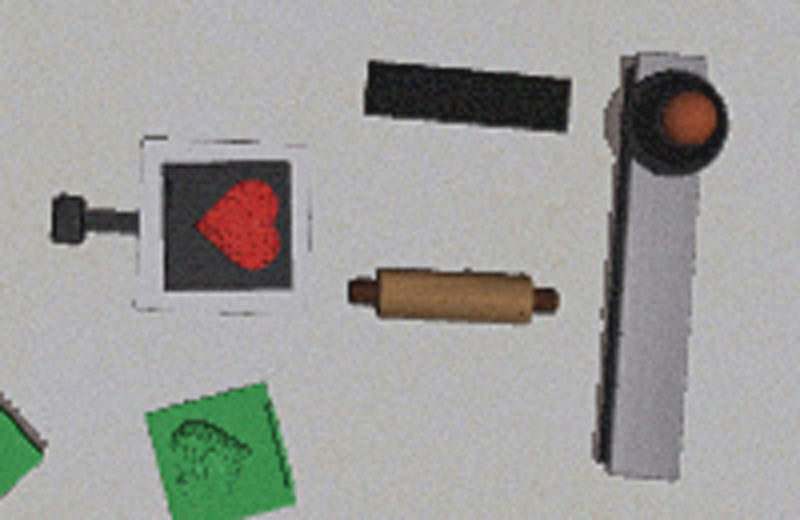

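The crop confirms the white stand with the black board and red heart. The handle points to world +y, and the pin lies between the stand and the plinth. Next I go above the pin with the closing line across it.

```bash
python3 - <<'E'
from h import *
p=cam('top')
W=lambda u,v,z=.05: ray(p,(215+(u+.5)/4-.5,155+(v+.5)/4-.5),z)[:2]
c=dict(TL=(638,52),TR=(707,55),BR=(678,480),BL=(610,475))
P={k:W(*v) for k,v in c.items()}
for k in P: print(k,P[k].round(4))
for a,b in (('BL','TL'),('BR','TR')):
    d=P[a]-P[b]; d=-d; print('plinth yaw',np.degrees(np.arctan2(d[1],d[0])),np.linalg.norm(d))
x=(P['TL']-P['BL']);x/=np.linalg.norm(x); print('bay',(P['BL']+P['BR'])/2+.14*x,(P['TL']+P['TR'])/2-.16*x)
d=W(290,160,.055)-W(290,288,.055); print('board front edge yaw',np.degrees(np.arctan2(d[1],d[0])))
S=[W(*q) for q in ((143,138),(310,143),(310,312),(135,310))]; print(np.round(S,4),np.mean(S,0))
E
python3 -m jog '{"offset":[[0.025,0.04,0],[0.025,0.04,0],[0.025,0.04,0],[0.025,0.04,0],[0.025,0.04,0],[0.025,0.04,0],[0.025,0.04,0],[0.025,0.04,0],[0.025,0.04,0],[0.025,0.04,0],[0.03,0.039,0],[0,0,0],[0,0,0]],"yaw":[6.7,6.7,6.7,6.7,6.7,6.7,6.7,6.7,6.7,6.6,0,0,0],"jaw":[0,0,0,0,0,0,0,0,0,0,0,0,0]}'
```

```text
TL [ 0.6623 -0.2817]
TR [ 0.6592 -0.331 ]
BR [ 0.3605 -0.2974]
BL [ 0.3652 -0.2497]
plinth yaw -6.140397368456923 0.29885430419207876
plinth yaw -6.4188193650407595 0.30054738207723053
bay [ 0.50205733 -0.28849873] [ 0.50168001 -0.28919259]
board front edge yaw -1.5612400086032647
[[ 0.6081  0.0716]
 [ 0.6022 -0.0462]
 [ 0.4834 -0.0428]
 [ 0.4875  0.0797]] [0.54527395 0.01556854]
clock: 2.83
position: [0.4582, -0.1997, 0.1956]
ee_rot: [0.726, 0.688, 0.0, 0.0]
ft_force: [-0.7, 0.2, -0.1]
grip_width: 1.0
grasp_force: 0.0
```

```bash
python3 -m jog '{"offset":[[0.017,0.025,0],[0.016,0.026,0],[0,0,-0.03],[0,0,-0.03],[0,0,-0.03],[0,0,-0.03],[0,0,-0.03],[0,0,-0.02],[0,0,-0.015],[0,0,0],[0,0,0]],"yaw":[0,0,0,0,0,0,0,0,0,0,0],"jaw":[0,0,0,0,0,0,0,0,0,0,0.4]}' 20
python3 -m jog '{"offset":[[0,0,0],[0,0,0],[0,0,0],[0,0,0],[0,0,0]],"yaw":[0,0,0,0,0],"jaw":[0.4,0.45,0.45,0.45,0.45]}'
python3 - <<'E'
from h import *
p=cam('side'); save(p,'s1.png')
print([(np.round(d['at'],3),round(d['score'],2)) for d in manip.tip_of(p,'pin')][:3])
E
```

```text
clock: 3.75
position: [0.4892, -0.1519, 0.0101]
ee_rot: [0.728, 0.685, -0.0, -0.001]
ft_force: [-0.4, -0.2, 0.5]
grip_width: 0.885
grasp_force: 0.0
clock: 4.17
position: [0.4902, -0.1513, 0.0109]
ee_rot: [0.728, 0.686, 0.0, 0.0]
ft_force: [-0.9, -0.1, 0.0]
grip_width: 0.548
grasp_force: 0.0
[(array([ 0.49 , -0.148,  0.02 ]), 0.73), (array([ 0.501, -0.292,  0.049]), 0.27)]
```

```bash
python3 -m jog '{"offset":[[0,0,-0.003],[0,0,0],[0.003,0,0],[0.006,0,0],[0.01,-0.001,0],[0.01,-0.001,0],[0.01,-0.001,0],[0.01,-0.001,0],[0.01,-0.001,0],[0.01,-0.001,0],[0.01,-0.001,0],[0.01,-0.001,0],[0.01,-0.001,0],[0.01,-0.001,0],[0.01,-0.001,0],[0.01,-0.001,0],[0.008,0,0],[0.005,0,0],[0.003,0,0],[0.001,0,0]],"yaw":[0,0,0,0,0,-0.5,-0.5,-0.5,-0.5,0,0,0,0,0,0,0,0,0,0,0],"jaw":[0.52,0.52,0.52,0.52,0.52,0.52,0.52,0.52,0.52,0.52,0.52,0.52,0.52,0.52,0.52,0.52,0.52,0.52,0.52,0.52]}'
python3 -m jog '{"offset":[[0,0,0],[0,0,0],[0,0,0]],"yaw":[0,0,0],"jaw":[0.52,0.52,0.52]}'
python3 - <<'E'
from h import *
for c in('side','top'):
    p=cam(c)
    for n in('pin','strip'): print(c,n,[(np.round(d['at'],3),round(d['score'],2)) for d in manip.tip_of(p,n)][:2])
save(p,'t2.png')
E
```

```text
clock: 5.93
position: [0.6364, -0.1628, 0.0072]
ee_rot: [0.74, 0.673, 0.0, -0.0]
ft_force: [-0.0, 0.2, 0.5]
grip_width: 0.483
grasp_force: 0.0
clock: 6.18
position: [0.6356, -0.1632, 0.0074]
ee_rot: [0.74, 0.673, -0.0, 0.0]
ft_force: [0.4, -0.6, 0.1]
grip_width: 0.483
grasp_force: 0.0
side pin [(array([ 0.491, -0.149,  0.019]), 0.5)]
side strip [(array([ 0.639, -0.164, -0.   ]), 0.76), (array([0.546, 0.009, 0.055]), 0.39)]
top pin [(array([ 0.492, -0.152,  0.017]), 0.94)]
top strip [(array([ 0.632, -0.169, -0.002]), 0.63)]
```

View pics/t2.png

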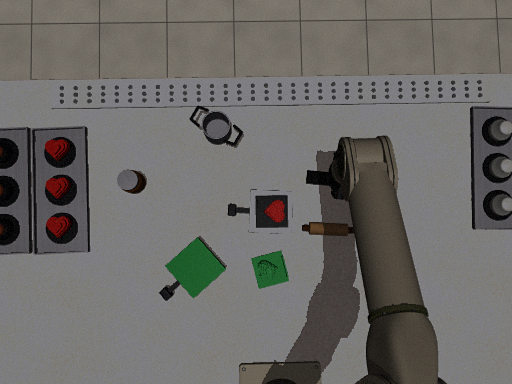

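The top view shows the pin still at (328,229) while the arm's wrist has moved to (365,165), so the cage missed the pin. The earlier side picture should show why.

Run:
```python
from h import *
p=cam('side'); f=p['frame']
a=cv2.imread('pics/s1.png')[90:230,190:340]; b=cv2.cvtColor(f,cv2.COLOR_RGB2BGR)[90:230,190:340]
c=cv2.resize(np.hstack([a,b]),(800,373),interpolation=cv2.INTER_CUBIC); cv2.imwrite('pics/s2.png',cv2.convertScaleAbs(c,alpha=1.3,beta=15))
print(proj(p,manip.get_obs()['position']))
```

```text
[234.32153437 171.11569456]
```

View pics/s2.png

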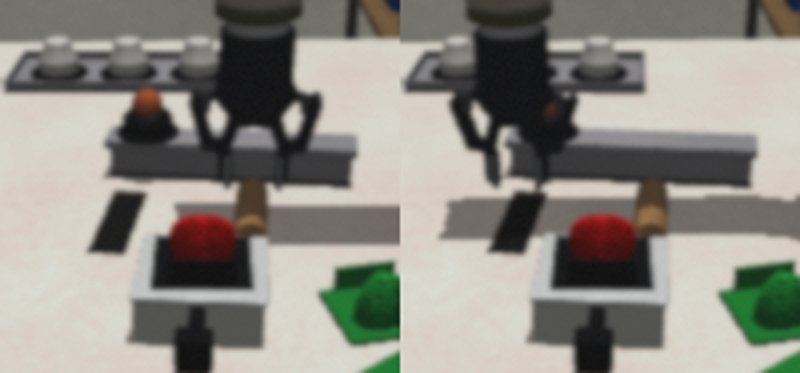

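```bash
python3 - <<'E'
from h import *
p=cam('side')
for uv in ((234,159.),(224,159.),(243,160)):
    for z in (.0,.012,.03,.05): print(uv,z,ray(p,uv,z).round(3))
for y in(-.163,-.24): print(proj(p,(.636,y,.073)),proj(p,(.636,y,.15)))
print([(np.round(d['at'],3),round(d['score'],2)) for d in manip.tip_of(p,'roundcake')][:1])
E
python3 -m jog '{"offset":[[0,0,-0.002],[0,0,-0.002],[0,0,-0.001]],"yaw":[0,0,0],"jaw":[0.52,0.52,0.52]}'
```

```text
(234, 159.0) 0.0 [ 0.645 -0.262  0.   ]
(234, 159.0) 0.012 [ 0.642 -0.237  0.012]
(234, 159.0) 0.03 [ 0.639 -0.199  0.03 ]
(234, 159.0) 0.05 [ 0.634 -0.157  0.05 ]
(224, 159.0) 0.0 [ 0.677 -0.263  0.   ]
(224, 159.0) 0.012 [ 0.674 -0.237  0.012]
(224, 159.0) 0.03 [ 0.669 -0.199  0.03 ]
(224, 159.0) 0.05 [ 0.663 -0.157  0.05 ]
(243, 160) 0.0 [ 0.616 -0.255  0.   ]
(243, 160) 0.012 [ 0.614 -0.229  0.012]
(243, 160) 0.03 [ 0.611 -0.192  0.03 ]
(243, 160) 0.05 [ 0.608 -0.15   0.05 ]
[233.24823941 150.74018278] [231.94883319 125.00783568]
[235.2603001  140.41903282] [234.12073938 115.94603987]
[(array([ 0.606, -0.3  ,  0.05 ]), 0.42)]
clock: 6.88
position: [0.6357, -0.1631, 0.0019]
ee_rot: [0.74, 0.673, -0.0, -0.0]
ft_force: [1.0, -0.0, -0.7]
grip_width: 0.48
grasp_force: 0.0
```

The side view shows the fingertips at row 159, where row 171 is expected. That puts them about 35–40 mm higher than the reported z, which is why they passed over the pin. I probe downwards for contact.

```bash
for i in 1 ; do python3 -m jog '{"offset":[[0,0,-0.003],[0,0,-0.003],[0,0,-0.003],[0,0,0]],"yaw":[0,0,0,0],"jaw":[0.52,0.52,0.52,0.52]}'; done
python3 - <<'E'
from h import *
p=cam('side'); f=cv2.cvtColor(p['frame'],cv2.COLOR_RGB2BGR)[100:200,200:300]
cv2.imwrite('pics/s3.png',cv2.convertScaleAbs(cv2.resize(f,(600,600),interpolation=cv2.INTER_CUBIC),alpha=1.3,beta=15))
E
```

```text
clock: 7.22
position: [0.6354, -0.163, -0.0076]
ee_rot: [0.74, 0.673, -0.0, -0.0]
ft_force: [0.1, 0.4, 0.1]
grip_width: 0.479
grasp_force: 0.0
```

View pics/s3.png

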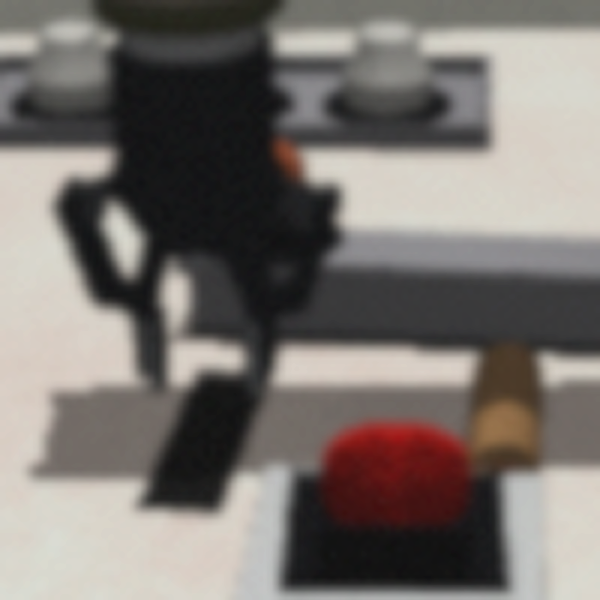

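Tips are now at (225,164) and (243,165), and z reads −0.008 with no contact force. So the reported height really is too low. I keep probing until the tips touch the counter.

```bash
J='"yaw":[0,0,0,0],"jaw":[0.52,0.52,0.52,0.52]'
python3 -m jog '{"offset":[[0,0,-0.004],[0,0,-0.004],[0,0,-0.004],[0,0,0]],"yaw":[0,0,0,0],"jaw":[0.52,0.52,0.52,0.52]}'
python3 -m jog '{"offset":[[0,0,-0.002],[0,0,-0.002],[0,0,-0.002],[0,0,0]],"yaw":[0,0,0,0],"jaw":[0.52,0.52,0.52,0.52]}'
```

```text
clock: 7.6
position: [0.6352, -0.163, -0.0198]
ee_rot: [0.74, 0.673, -0.0, -0.001]
ft_force: [-0.7, -0.0, -0.3]
grip_width: 0.479
grasp_force: 0.0
clock: 7.93
position: [0.6357, -0.1631, -0.0251]
ee_rot: [0.74, 0.673, -0.0, -0.0]
ft_force: [-0.7, 0.2, -1.0]
grip_width: 0.481
grasp_force: 0.0
```

```bash
python3 -m jog '{"offset":[[0,0,-0.002],[0,0,-0.002],[0,0,0]],"yaw":[0,0,0],"jaw":[0.52,0.52,0.52]}' | egrep 'pos|ft'
python3 -m jog '{"offset":[[0,0,-0.002],[0,0,-0.001],[0,0,0]],"yaw":[0,0,0],"jaw":[0.52,0.52,0.52]}'| egrep 'pos|ft'
```

```text
position: [0.6357, -0.1631, -0.0291]
ft_force: [-0.3, -0.2, -0.3]
position: [0.6357, -0.1631, -0.032]
ft_force: [-0.5, 0.0, -0.1]
```

```bash
python3 -m jog '{"offset":[[0,0,-0.001],[0,0,-0.001],[0,0,0]],"yaw":[0,0,0],"jaw":[0.52,0.52,0.52]}'| egrep 'pos|ft'
```

```text
position: [0.6358, -0.1631, -0.0339]
ft_force: [0.5, -0.7, -0.9]
```

Run:
```python
from h import *
p=cam('side'); f=cv2.cvtColor(p['frame'],cv2.COLOR_RGB2BGR)[100:200,200:300]
cv2.imwrite('pics/s4.png',cv2.convertScaleAbs(cv2.resize(f,(600,600),interpolation=cv2.INTER_CUBIC),alpha=1.3,beta=15))
```

```text
(no output)
```

View pics/s4.png

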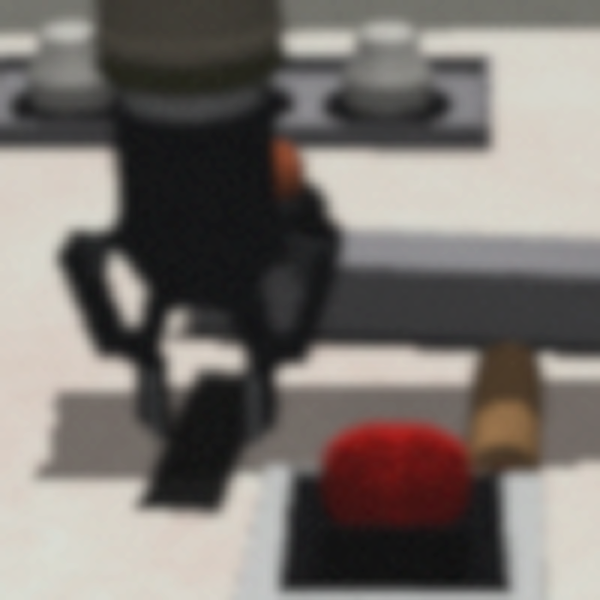

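The tips are now at (227,172) and (242,173), right beside the strip's centre. So y and x read correctly, and the true tip height is about the reported z plus 0.04 m. I redo the pin with that correction.

```bash
python3 -m jog '{"offset":[[0,0,0.02],[0,0,0.03],[0,0,0.02],[-0.03,0.002,0],[-0.03,0.002,0],[-0.03,0.002,0],[-0.03,0.003,0],[-0.025,0.003,0],[0,0,0],[0,0,-0.02],[0,0,-0.02],[0,0,-0.016],[0,0,-0.01],[0,0,0],[0,0,0]],"yaw":[0,0,0,0.5,0.5,0.5,0.5,0,0,0,0,0,0,0,0],"jaw":[0.2,0.2,0.2,0.2,0.2,0.2,0.2,0.2,0.2,0.2,0.2,0.2,0.2,0.2,0.2]}'
python3 -m jog '{"offset":[[0,0,0],[0,0,0],[0,0,0],[0,0,0]],"yaw":[0,0,0,0],"jaw":[0.52,0.52,0.52,0.52]}'
```

```text
clock: 9.98
position: [0.4911, -0.1509, -0.0296]
ee_rot: [0.728, 0.686, 0.0, -0.0]
ft_force: [-0.3, 0.2, -0.8]
grip_width: 0.8
grasp_force: 0.0
clock: 10.32
position: [0.4914, -0.1513, -0.029]
ee_rot: [0.728, 0.686, 0.0, 0.001]
ft_force: [-0.3, 0.2, 0.3]
grip_width: 0.481
grasp_force: 0.0
```

```bash
python3 -m jog '{"offset":[[0.003,0,0],[0.006,0,0],[0.01,-0.001,0],[0.01,-0.001,0],[0.01,-0.001,0],[0.01,-0.001,0],[0.01,-0.001,0],[0.01,-0.001,0],[0.01,-0.001,0],[0.01,-0.001,0],[0.01,-0.001,0],[0.01,-0.001,0],[0.01,-0.001,0],[0.01,-0.001,0],[0.008,0,0],[0.005,0,0],[0.003,0,0],[0.001,0,0],[0,0,0],[0,0,0]],"yaw":[0,0,0,-0.5,-0.5,-0.5,-0.5,0,0,0,0,0,0,0,0,0,0,0,0,0],"jaw":[0.52,0.52,0.52,0.52,0.52,0.52,0.52,0.52,0.52,0.52,0.52,0.52,0.52,0.52,0.52,0.52,0.52,0.52,0.52,0.52]}'
python3 - <<'E'
from h import *
for c in('side','top'):
    p=cam(c)
    for n in('pin','strip'): print(c,n,[(np.round(d['at'],3),round(d['score'],2)) for d in manip.tip_of(p,n)][:2])
E
```

```text
clock: 11.98
position: [0.6366, -0.1631, -0.0297]
ee_rot: [0.74, 0.673, -0.0, -0.0]
ft_force: [-0.1, -0.8, -0.3]
grip_width: 0.48
grasp_force: 0.0
side pin [(array([ 0.635, -0.162,  0.02 ]), 0.83), (array([ 0.606, -0.296,  0.053]), 0.59)]
side strip [(array([ 0.636, -0.165, -0.002]), 0.62)]
top pin [(array([ 0.643, -0.158,  0.015]), 0.58)]
top strip []
```

```bash
python3 -m jog '{"offset":[[0,0,0],[0,0,0],[0,0,0],[0,0,0],[0,0,0.01],[0,0,0.02],[0,0,0.03],[0,0,0.03],[0,0,0.04],[-0.01,0.035,0.01],[-0.01,0.035,0],[-0.01,0.035,0],[-0.01,0.035,0],[-0.01,0.035,0],[-0.01,0.035,0],[-0.01,0.035,0],[-0.01,0.035,0],[-0.004,0.01,0],[0,0,0],[0,0,0]],"yaw":[0,0,0,0,0,0,0,0,0,0.5,0.5,0.5,0.5,0.5,0,0,0,0,0,0],"jaw":[0.4,0.3,0.2,0,0,0,0,0,0,0,0,0,0,0,0,0,0,0,0,0]}'
python3 - <<'E'
from h import *
for c in('side','top'):
    p=cam(c)
    for n in('pin','strip','stand','stand_handle','stand_front','board','roundcake'): print(c,n,[(np.round(d['at'],3),round(d['score'],2)) for d in manip.tip_of(p,n)][:3])
    if c=='top':
      for n,z in [('pin',.018),('strip',0.001)]:
        for m in manip.masks_of(p,n)[:1]:
            W=np.array([ray(p,b,z)[:2] for b in cv2.boxPoints(cv2.minAreaRect(cv2.findNonZero(m['region'].astype(np.uint8))))])
            e=[W[1]-W[0],W[2]-W[1]]; k=int(np.argmax([np.linalg.norm(x) for x in e])); print(n,W.mean(0).round(3),np.degrees(np.arctan2(*e[k][::-1]))%180)
E
```

```text
clock: 13.95
position: [0.553, 0.1271, 0.111]
ee_rot: [0.724, 0.69, 0.0, 0.0]
ft_force: [0.3, -0.9, -0.0]
grip_width: 0.998
grasp_force: 0.0
side pin [(array([ 0.636, -0.159,  0.019]), 0.79), (array([ 0.499, -0.289, -0.   ]), 0.59)]
side strip [(array([ 0.639, -0.161, -0.   ]), 0.61)]
side stand [(array([0.393, 0.227, 0.001]), 0.86), (array([ 0.544,  0.016, -0.007]), 0.61), (array([ 0.502, -0.288,  0.05 ]), 0.32)]
side stand_handle [(array([0.32 , 0.316, 0.034]), 0.98), (array([0.548, 0.129, 0.029]), 0.76)]
side stand_front [(array([0.434, 0.188, 0.049]), 0.57)]
side board [(array([0.546, 0.013, 0.05 ]), 0.83), (array([ 0.376,  0.022, -0.001]), 0.67)]
side roundcake []
top pin [(array([ 0.639, -0.158,  0.017]), 0.59)]
top strip [(array([ 0.635, -0.17 , -0.   ]), 0.57), (array([ 0.497, -0.283,  0.047]), 0.35)]
top stand [(array([ 0.391,  0.229, -0.003]), 0.7)]
top stand_handle [(array([0.32 , 0.313, 0.03 ]), 0.97)]
top stand_front [(array([0.43 , 0.185, 0.049]), 0.64), (array([ 0.54 , -0.041,  0.05 ]), 0.59)]
top board [(array([0.543, 0.016, 0.053]), 0.78)]
top roundcake [(array([ 0.605, -0.301,  0.051]), 0.93)]
strip [ 0.637 -0.167] 83.55164021303979
```

The pin is parked on the strip. Next I descend on the handle and pinch it.

```bash
python3 -m jog '{"offset":[[-0.002,0,-0.03],[0,0,-0.03],[0,0,-0.03],[0,0,-0.02],[0,0,-0.015],[0,0,-0.011],[0,0,0],[0,0,0],[0,0,0],[0,0,0],[0,0,0],[0,0,0],[0,0,0],[0,0,0]],"yaw":[0,0,0,0,0,0,0,0,0,0,0,0,0,0],"jaw":[0,0,0,0,0,0,0,0.4,0.6,0.7,0.8,0.8,0.8,0.8]}' 40
```

```text
clock: 16.02
position: [0.5514, 0.127, -0.0247]
ee_rot: [0.725, 0.689, 0.0, 0.0]
ft_force: [-1.3, -0.7, 6.4]
grip_width: 0.37
grasp_force: 39.8
```

```bash
python3 -m jog '{"offset":[[0,-0.002,0],[-0.001,-0.004,0],[-0.001,-0.006,0],[-0.001,-0.008,0],[-0.002,-0.01,0],[-0.002,-0.01,0],[-0.002,-0.01,0],[-0.002,-0.01,0],[-0.002,-0.01,0],[-0.002,-0.01,0],[-0.002,-0.01,0],[-0.002,-0.01,0],[-0.002,-0.01,0],[-0.002,-0.01,0],[-0.002,-0.01,0],[-0.002,-0.01,0],[-0.001,-0.008,0],[-0.001,-0.006,0],[-0.001,-0.004,0],[0,-0.002,0]],"yaw":[0,0,0,0,-0.4,-0.4,-0.4,-0.4,-0.4,-0.4,-0.4,-0.4,0,0,0,0,0,0,0,0],"jaw":[0.8,0.8,0.8,0.8,0.8,0.8,0.8,0.8,0.8,0.8,0.8,0.8,0.8,0.8,0.8,0.8,0.8,0.8,0.8,0.8]}'
python3 - <<'E'
from h import *
for c in('side','top'):
    p=cam(c)
    for n in('pin','stand','stand_handle','stand_front','board','bay'): print(c,n,[(np.round(d['at'],3),round(d['score'],2)) for d in manip.tip_of(p,n)][:3])
E
```

```text
clock: 17.68
position: [0.5219, -0.0316, -0.0247]
ee_rot: [0.744, 0.669, 0.001, 0.0]
ft_force: [0.8, 8.4, 4.9]
grip_width: 0.375
grasp_force: 40.4
side pin [(array([ 0.637, -0.159,  0.019]), 0.85), (array([0.786, 0.169, 0.002]), 0.42)]
side stand [(array([0.391, 0.229, 0.002]), 0.67)]
side stand_handle [(array([ 0.52 , -0.031,  0.028]), 0.7)]
side stand_front [(array([0.431, 0.186, 0.05 ]), 0.97)]
side board [(array([ 0.377,  0.021, -0.002]), 0.84), (array([ 0.51 , -0.143,  0.05 ]), 0.44)]
side bay [(array([ 0.503, -0.289,  0.049]), 0.74)]
top pin [(array([ 0.643, -0.16 ,  0.015]), 0.96)]
top stand [(array([ 0.39 ,  0.231, -0.001]), 0.66)]
top stand_handle [(array([0.321, 0.312, 0.03 ]), 0.78)]
top stand_front [(array([0.431, 0.185, 0.051]), 0.73), (array([ 0.501, -0.197,  0.053]), 0.68)]
top board [(array([0.377, 0.02 , 0.005]), 0.85), (array([ 0.509, -0.14 ,  0.05 ]), 0.64)]
top bay [(array([ 0.502, -0.286,  0.048]), 0.72)]
```

```bash
python3 -m jog '{"offset":[[0,-0.003,0],[-0.001,-0.006,0],[-0.001,-0.008,0],[-0.001,-0.008,0],[-0.001,-0.008,0],[-0.001,-0.008,0],[-0.001,-0.005,0],[0,-0.004,0],[0,-0.003,0],[0,-0.002,0],[0,-0.001,0],[0,0,0]],"yaw":[0,0,0,0,0,0,0,0,0,0,0,0],"jaw":[0.8,0.8,0.8,0.8,0.8,0.8,0.8,0.8,0.8,0.8,0.8,0.8]}'
python3 -m jog '{"offset":[[0,-0.001,0],[0,-0.001,0],[0,0,0]],"yaw":[0,0,0],"jaw":[0.8,0.8,0.8]}' | egrep 'pos|ft'
```

```text
clock: 19.38
position: [0.516, -0.0869, -0.0247]
ee_rot: [0.743, 0.669, 0.001, -0.0]
ft_force: [-0.3, 8.1, 6.8]
grip_width: 0.37
grasp_force: 40.6
position: [0.516, -0.0886, -0.0247]
ft_force: [-0.5, 8.6, 6.5]
```

```bash
python3 -m jog '{"offset":[[0,-0.001,0],[0,-0.001,0],[0,0,0]],"yaw":[0,0,0],"jaw":[0.8,0.8,0.8]}' | egrep 'pos|ft'
```

```text
position: [0.516, -0.0906, -0.0247]
ft_force: [0.1, 8.4, 5.9]
```

```bash
python3 -m jog '{"offset":[[0,-0.001,0],[0,-0.001,0],[0,0,0]],"yaw":[0,0,0],"jaw":[0.8,0.8,0.8]}' | egrep 'pos|ft'
```

```text
position: [0.516, -0.0927, -0.0247]
ft_force: [0.6, 9.1, 7.0]
```

```bash
python3 -m jog '{"offset":[[0,-0.001,0],[0,-0.001,0],[0,0,0]],"yaw":[0,0,0],"jaw":[0.8,0.8,0.8]}' | egrep 'pos|ft|clock'
python3 - <<'E'
from h import *
p=cam('top'); f=cv2.cvtColor(p['frame'],cv2.COLOR_RGB2BGR)[150:290,240:420]
cv2.imwrite('pics/t5.png',cv2.convertScaleAbs(cv2.resize(f,(720,560),interpolation=cv2.INTER_CUBIC),alpha=1.3,beta=15))
for n in('stand_front','board','bay','pin'): print(n,[(np.round(d['at'],3),round(d['score'],2)) for d in manip.tip_of(p,n)][:3])
p=cam('side')
for n in('stand_front','board','bay','pin','stand_handle'): print(n,[(np.round(d['at'],3),round(d['score'],2)) for d in manip.tip_of(p,n)][:3])
E
```

```text
clock: 20.38
position: [0.516, -0.093, -0.0247]
ft_force: [1.0, 13.8, 8.0]
stand_front [(array([0.43 , 0.184, 0.048]), 0.87), (array([ 0.494, -0.26 ,  0.051]), 0.75)]
board [(array([0.377, 0.022, 0.002]), 0.96), (array([ 0.503, -0.201,  0.052]), 0.71)]
bay [(array([ 0.499, -0.283,  0.045]), 0.7)]
pin []
stand_front [(array([0.43 , 0.189, 0.05 ]), 0.75)]
board [(array([ 0.377,  0.021, -0.002]), 0.74), (array([ 0.504, -0.204,  0.049]), 0.37)]
bay []
pin [(array([ 0.639, -0.161,  0.018]), 0.79)]
stand_handle [(array([0.32 , 0.316, 0.031]), 0.71), (array([ 0.513, -0.095,  0.03 ]), 0.67), (array([ 0.64 , -0.157,  0.017]), 0.6)]
```

The stand touches the plinth: at y=−0.093 the push force rises from about 8 N to 14 N. I release the handle and move to behind the tab.

```bash
python3 -m jog '{"offset":[[0,0,0],[0,0,0],[0,0,0],[0,0,0],[0,0,0.02],[0,0,0.03],[0,0,0.03],[0,0,0.025],[-0.004,-0.015,0],[-0.004,-0.015,0],[0,0,0],[0,0,-0.02],[0,0,-0.02],[0,0,-0.013],[0,0,0],[0,0,0]],"yaw":[0,0,0,0,0,0,0,0,0,0,0,0,0,0,0,0],"jaw":[0.6,0.4,0.2,0,0,0,0,0,0.52,0.52,0.52,0.52,0.52,0.52,0.52,0.52]}'
python3 - <<'E'
from h import *
p=cam('side'); f=cv2.cvtColor(p['frame'],cv2.COLOR_RGB2BGR)[90:200,220:330]
cv2.imwrite('pics/s6.png',cv2.convertScaleAbs(cv2.resize(f,(600,600),interpolation=cv2.INTER_CUBIC),alpha=1.5,beta=25))
o=manip.get_obs()['position'];print(proj(p,o+[0,0,.04]))
E
```

```text
clock: 22.27
position: [0.5065, -0.1267, 0.026]
ee_rot: [0.744, 0.669, -0.0, -0.001]
ft_force: [0.1, -0.5, 0.7]
grip_width: 0.48
grasp_force: 0.0
[278.69076071 157.91672473]
```

View pics/s6.png

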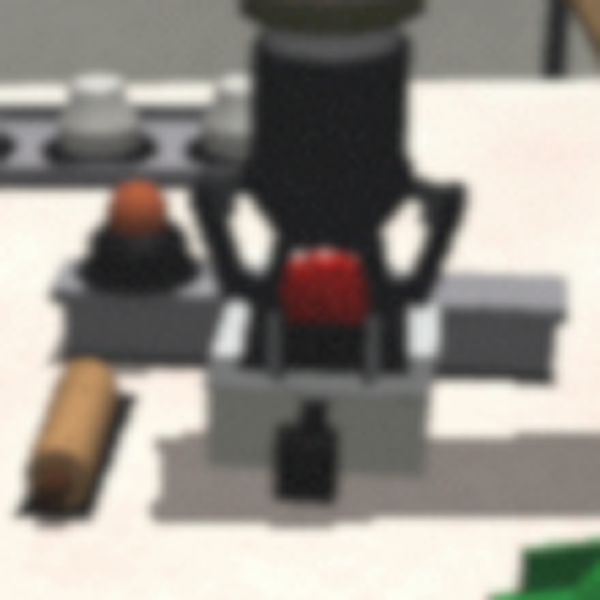

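The side crop shows both fingertips behind the tab, at (270,159) and (288,160), at a height of about 0.062 m and clear of the cake. The pin is on the strip at lower left. Now I push the board across.

```bash
python3 -m jog '{"offset":[[0.003,0,-0.002],[0,-0.004,0],[-0.001,-0.006,0],[-0.001,-0.006,0],[-0.001,-0.006,0],[0,-0.006,0],[-0.001,-0.006,0],[-0.001,-0.006,0],[-0.001,-0.006,0],[0,-0.006,0],[-0.001,-0.006,0],[-0.001,-0.006,0],[-0.001,-0.006,0],[0,-0.006,0],[-0.001,-0.006,0],[-0.001,-0.004,0],[0,-0.002,0],[0,-0.001,0],[0,0,0]],"yaw":[0,0,0,0,0,0,0,0,0,0,0,0,0,0,0,0,0,0,0],"jaw":[0.52,0.52,0.52,0.52,0.52,0.52,0.52,0.52,0.52,0.52,0.52,0.52,0.52,0.52,0.52,0.52,0.52,0.52,0.52]}'
python3 - <<'E'
from h import *
for c in('side','top'):
    p=cam(c)
    for n in('board','bay','stand_front','stand_handle','cake'): print(c,n,[(np.round(d['at'],3),round(d['score'],2)) for d in manip.tip_of(p,n)][:3])
E
```

```text
clock: 23.9
position: [0.4986, -0.2165, 0.0241]
ee_rot: [0.744, 0.668, -0.0, -0.0]
ft_force: [0.6, 1.2, 0.1]
grip_width: 0.483
grasp_force: 0.7
side board [(array([ 0.378,  0.022, -0.005]), 0.8), (array([ 0.494, -0.268,  0.05 ]), 0.77)]
side bay [(array([ 0.494, -0.28 ,  0.054]), 0.39)]
side stand_front [(array([ 0.499, -0.265,  0.048]), 0.82)]
side stand_handle [(array([ 0.512, -0.092,  0.028]), 0.9), (array([0.322, 0.316, 0.031]), 0.56)]
side cake [(array([ 0.494, -0.277,  0.056]), 0.57)]
top board [(array([0.381, 0.021, 0.001]), 0.56)]
top bay []
top stand_front [(array([0.43 , 0.184, 0.051]), 0.68), (array([ 0.782,  0.164, -0.001]), 0.61)]
top stand_handle [(array([0.316, 0.312, 0.03 ]), 0.74), (array([ 0.518, -0.089,  0.033]), 0.59), (array([0.782, 0.163, 0.001]), 0.42)]
top cake [(array([0.376, 0.024, 0.003]), 0.72)]
```

```bash
python3 -m jog '{"offset":[[0,-0.003,0],[-0.001,-0.005,0],[-0.001,-0.004,0],[0,-0.002,0],[0,-0.001,0],[0,0,0],[0,0.004,0],[0.001,0.01,0],[0.002,0.015,0],[0.001,0.01,0.02],[0,0.015,0.03],[0,0.03,0.03],[0,0.04,0],[0,0.04,0],[0,0.01,0],[0,0,0]],"yaw":[0,0,0,0,0,0,0,0,0,0,0,0,0,0,0,0],"jaw":[0.52,0.52,0.52,0.52,0.52,0.52,0.52,0.52,0.52,0.52,0.52,0.52,0.52,0.52,0.52,0.52]}'
python3 - <<'E'
from h import *
for i in range(2):
  for c in('side','top'):
    p=cam(c)
    for n in('board','bay','stand_front','stand_handle','cake','roundcake'): print(c,n,[(np.round(d['at'],3),round(d['score'],2)) for d in manip.tip_of(p,n)][:3])
f=cv2.cvtColor(p['frame'],cv2.COLOR_RGB2BGR)[155:285,290:420]
cv2.imwrite('pics/t7.png',cv2.convertScaleAbs(cv2.resize(f,(600,600),interpolation=cv2.INTER_CUBIC),alpha=1.4,beta=20))
E
```

```text
clock: 25.83
position: [0.5009, -0.0527, 0.1042]
ee_rot: [0.741, 0.671, 0.0, 0.0]
ft_force: [-0.1, -0.4, 0.3]
grip_width: 0.482
grasp_force: 0.0
side board [(array([ 0.377,  0.024, -0.002]), 0.9), (array([ 0.49 , -0.289,  0.051]), 0.55), (array([ 0.607, -0.298,  0.048]), 0.38)]
side bay [(array([ 0.503, -0.29 ,  0.051]), 0.58)]
side stand_front [(array([ 0.498, -0.263,  0.052]), 0.95), (array([0.428, 0.186, 0.049]), 0.65)]
side stand_handle [(array([0.321, 0.319, 0.032]), 0.84), (array([ 0.512, -0.094,  0.032]), 0.72)]
side cake [(array([ 0.491, -0.292,  0.058]), 0.65), (array([0.374, 0.025, 0.002]), 0.58)]
side roundcake [(array([ 0.607, -0.297,  0.046]), 0.54), (array([ 0.637, -0.161,  0.017]), 0.22)]
top board [(array([0.376, 0.018, 0.002]), 0.85), (array([ 0.488, -0.284,  0.05 ]), 0.74)]
top bay [(array([ 0.501, -0.285,  0.048]), 0.84)]
top stand_front [(array([ 0.499, -0.258,  0.049]), 0.87), (array([0.431, 0.184, 0.049]), 0.76)]
top stand_handle [(array([0.321, 0.315, 0.03 ]), 0.84)]
top cake [(array([ 0.49 , -0.291,  0.06 ]), 0.78), (array([0.375, 0.022, 0.004]), 0.65)]
top ro
[... 472 characters left out ...]
0.69), (array([ 0.503, -0.291,  0.047]), 0.48), (array([ 0.493, -0.292,  0.053]), 0.44)]
side roundcake [(array([ 0.606, -0.299,  0.049]), 0.74), (array([0.789, 0.167, 0.001]), 0.57)]
top board [(array([0.38 , 0.02 , 0.001]), 0.8), (array([ 0.489, -0.282,  0.051]), 0.59), (array([ 0.636, -0.17 , -0.002]), 0.49)]
top bay [(array([ 0.498, -0.286,  0.046]), 0.74)]
top stand_front [(array([ 0.496, -0.261,  0.052]), 0.83), (array([0.432, 0.184, 0.052]), 0.83), (array([ 0.509, -0.203,  0.001]), 0.7)]
top stand_handle [(array([0.318, 0.312, 0.028]), 0.81)]
top cake [(array([ 0.49 , -0.289,  0.059]), 0.76), (array([0.375, 0.024, 0.002]), 0.67)]
top roundcake [(array([ 0.609, -0.302,  0.049]), 0.73)]
```

View pics/t7.png

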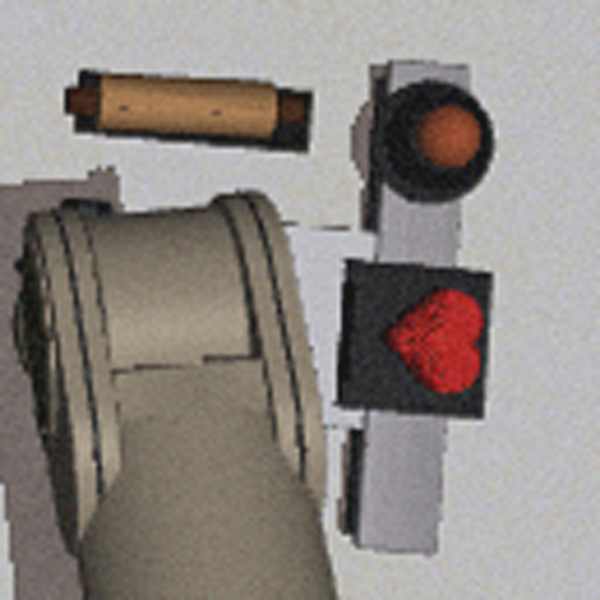

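The top crop shows the board centred on the plinth at about (416,338), against the plinth's middle line at (411,340). That is within about 4 mm. The pin lies on the strip at (190,105), and the round cake is undisturbed. Now I regrip the handle.

```bash
python3 -m jog '{"offset":[[0.005,-0.014,0],[0.005,-0.013,0],[0.005,-0.013,0],[0,0,0],[0,0,-0.03],[0,0,-0.03],[0,0,-0.03],[0,0,-0.02],[0,0,-0.012],[0,0,-0.006],[0,0,0],[0,0,0],[0,0,0],[0,0,0],[0,0,0],[0,0,0],[0,0,0],[0,0,0]],"yaw":[0,0,0,0,0,0,0,0,0,0,0,0,0,0,0,0,0,0],"jaw":[0,0,0,0,0,0,0,0,0,0,0,0.4,0.6,0.7,0.8,0.8,0.8,0.8]}' 40
```

```text
clock: 28.73
position: [0.5162, -0.0977, -0.0234]
ee_rot: [0.744, 0.668, 0.0, 0.0]
ft_force: [-2.8, 0.5, 7.8]
grip_width: 0.37
grasp_force: 40.4
```

```bash
python3 -m jog '{"offset":[[0,0.001,0],[0,0.002,0],[0,0.003,0],[0.001,0.004,0],[0,0.005,0],[0.001,0.005,0],[0,0.005,0],[0.001,0.005,0],[0.001,0.007,0],[0.001,0.008,0],[0.001,0.009,0],[0.001,0.009,0],[0.001,0.009,0],[0.001,0.009,0],[0.001,0.009,0],[0.001,0.008,0],[0,0.006,0],[0,0.004,0],[0,0.002,0],[0,0,0]],"yaw":[0,0,0,0,0,0,0,0,0,0,0,0,0,0,0,0,0,0,0,0],"jaw":[0.8,0.8,0.8,0.8,0.8,0.8,0.8,0.8,0.8,0.8,0.8,0.8,0.8,0.8,0.8,0.8,0.8,0.8,0.8,0.8]}'
python3 -m jog '{"offset":[[0,0,0],[0,0,0],[0,0,0],[0,0,0],[0,0,0],[0,0,0.02],[0,0,0.03],[0,0,0.03],[0,0,0.03],[0,0.03,0.03],[0,0.04,0.02],[0,0.04,0.02],[0,0.04,0],[0,0.04,0],[0,0.02,0],[0,0,0],[0,0,0]],"yaw":[0,0,0,0,0,0,0,0,0,0,0,0,0,0,0,0,0],"jaw":[0.8,0.6,0.4,0.2,0,0,0,0,0,0,0,0,0,0,0,0,0]}'
python3 - <<'E'
from h import *
b0=np.array([.502,-.289]);th=np.radians(-6.2);X=np.array([np.cos(th),np.sin(th)]);Y=np.array([-X[1],X[0]])
for i in range(2):
  for c in('side','top'):
    p=cam(c)
    for n in('board','bay','stand_front','stand_handle','pin','strip','roundcake'): print(c,n,[(np.round(d['at'],3),np.round([(d['at'][:2]-b0)@X,(d['at'][:2]-b0)@Y],3),round(d['score'],2)) for d in manip.tip_of(p,n) if d['score']>.5][:2])
f=cv2.cvtColor(p['frame'],cv2.COLOR_RGB2BGR)[155:285,220:420]
cv2.imwrite('pics/t8.png',cv2.convertScaleAbs(cv2.resize(f,(800,520),interpolation=cv2.INTER_CUBIC),alpha=1.4,beta=20))
E
```

```text
clock: 30.4
position: [0.5276, 0.0116, -0.0235]
ee_rot: [0.744, 0.668, -0.0, 0.001]
ft_force: [-0.3, -2.9, 6.2]
grip_width: 0.369
grasp_force: 39.6
clock: 31.82
position: [0.5263, 0.2179, 0.1523]
ee_rot: [0.743, 0.67, -0.0, -0.0]
ft_force: [-0.2, 0.6, 0.7]
grip_width: 0.999
grasp_force: 0.0
side board [(array([ 0.489, -0.288,  0.05 ]), array([-0.013, -0.   ]), 0.7), (array([ 0.375,  0.022, -0.005]), array([-0.16 ,  0.295]), 0.67)]
side bay [(array([ 0.504, -0.293,  0.05 ]), array([ 0.002, -0.003]), 0.57)]
side stand_front [(array([ 0.508, -0.157,  0.052]), array([-0.009,  0.132]), 0.59), (array([0.43 , 0.187, 0.049]), array([-0.123,  0.466]), 0.55)]
side stand_handle [(array([0.32 , 0.317, 0.033]), array([-0.246,  0.582]), 0.79), (array([0.527, 0.015, 0.03 ]), array([-0.008,  0.305]), 0.67)]
side pin [(array([ 0.64 , -0.161,  0.017]), array([0.123, 0.142]), 0.63)]
side strip []
side roundcake []
top board [(array([0.376, 0.021, 0.001]), array([-0.158,  0.295]), 0.74), (array([ 0.489, -0.284,  0.052]), array([-0.013,  0.004]), 0.7)]
top bay [(array([ 0.501, -0.287,  0.046]), array([-0
[... 1063 characters left out ...]
ide strip []
side roundcake []
top board [(array([0.377, 0.021, 0.002]), array([-0.158,  0.294]), 0.82), (array([ 0.489, -0.285,  0.052]), array([-0.014,  0.003]), 0.75)]
top bay [(array([ 0.501, -0.286,  0.047]), array([-0.001,  0.003]), 0.92)]
top stand_front [(array([ 0.507, -0.15 ,  0.051]), array([-0.01 ,  0.138]), 0.8)]
top stand_handle [(array([0.527, 0.019, 0.032]), array([-0.008,  0.308]), 0.9), (array([0.318, 0.314, 0.028]), array([-0.248,  0.58 ]), 0.81)]
top pin [(array([ 0.64 , -0.161,  0.016]), array([0.123, 0.142]), 0.76), (array([ 0.487, -0.285,  0.053]), array([-0.015,  0.002]), 0.57)]
top strip [(array([ 0.633, -0.168,  0.003]), array([0.117, 0.134]), 0.7)]
top roundcake []
```

View pics/t8.png

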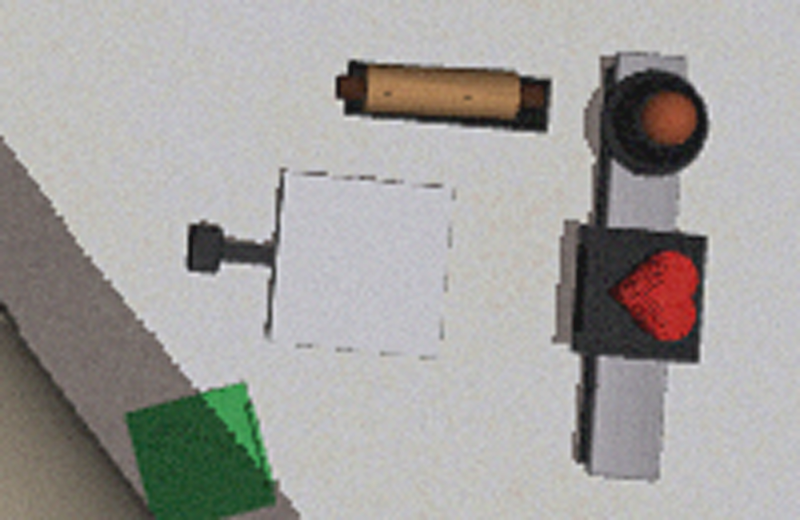

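The picture shows the board level and centred on the plinth at (640,295), with the stand about 11 cm clear of the plinth at (362,265). The pin lies along the strip at (443,92), the round cake is in place, and the robot is away from everything.

```bash
python3 -c "
from workcell import manip
print(manip.hand_in())"
```

```text
the job is handed in; nothing more can be done
None
```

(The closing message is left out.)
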